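# Square a tube rack into the reader's corner and hold it

### The job

Pick up the grey rack of capped tubes, keep it upright, and set it down on the deck of the flatbed rack reader. Slide it into the corner where the two metal fences meet, long side flush against the long fence and end flush against the short fence, and press it firmly against both at once. Finish while still holding the rack and pressing it into the corner, so that it can be read; leave the other things on the bench where they are.

Things in the scene. Friction and masses are not known exactly. Their poses are not given: they have to be found in the camera images.
- rack: Loose rigid tube rack, a grey plastic block 100 mm long (its x) by 60 mm wide (its y) by 45 mm tall, with 15 short capped tubes fixed in it whose caps rise to 60 mm above its underside. About 0.3 kg (0.2 to 0.4). Starts standing on the bench. Origin: centre of its underside, z up. Grip it from above across the 60 mm width; turned end for end it serves just as well.
- reader: Fixed flatbed rack reader, white box 220 (x) by 180 (y) by 45 mm tall on the bench, a dark window in its flat polished deck, on which the rack slides easily (friction about 0.25, fences too). Origin: centre of its underside; at yaw 0 its x points away from the robot, its y to the robot's left. Two rigid dark steel fences stand on the deck along its +y and +x sides; the other two sides are open.
- corner (a point): Inner corner at deck level, where the inner faces of the two fences meet, 80 mm along x and 60 mm along y from the reader's origin and 45 mm above the bench. Axes as the reader's: the deck lies towards -x and -y of it. The fully home rack has its origin at (-50, -30, 0) mm in this frame, its long side along the corner's x.
- long_fence: Long fence, fixed to the reader: dark steel strip 170 mm long (along the reader's x), 12 mm thick, 14 mm high above the deck, along the reader's +y side. Its inner face looks to the reader's -y. Origin: middle of its underside. No parts are above or behind it, so a finger may pass over it.
- short_fence: Short fence, fixed to the reader: dark steel strip 110 mm long (along the reader's y), 12 mm thick, 14 mm high above the deck, along the reader's +x side. Its inner face looks to the reader's -x. Origin: middle of its underside.
- bottle: Bystander: green glass bottle, 48 mm across, 130 mm tall, standing on the bench beyond the work. Origin: centre of its underside.
- jar: Bystander: white jar with black cap, 44 mm across, 60 mm tall, standing on the bench between the robot and the work. Origin: centre of its underside.
- slide_box: Bystander: slim box for slides, 35 (x) by 85 (y) by 24 mm, blue with white lid, lying on the bench beyond the work, right of the bottle. Origin: centre of its underside.

How it is judged:
By the outcome, as a careful person would: the job done as asked, in the order asked, and still so for the second after the job is handed in, while the arm keeps its last pose, push and grip.
It also fails if it takes over 45 s, if anything falls off the work surface, if the arm or the gripper's body presses on something with over 40 N, if the wrist force passes 120 N, or if a joint passes its speed limit or range.

### The arm

A 6-joint arm with a two-finger parallel gripper is mounted at the origin on the work surface. World frame = base frame: x ahead of the robot, y to its left, z up, the work surface at z = 0. Lengths are in m, angles in degrees, forces in N, time in s.
With the tool pointing down it reaches from about 0.3 to 0.775 m from the base axis. Payload 14.6 kg.
Tool frame: the origin (TCP) lies midway between the tips of the shut fingers; the grasp point (between the pads) lies arm.tcp_to_grasp behind it (arm.tcp_to_grasp is the distance from the TCP to the grasp point, in m); z points along the fingers, y is the line along which they close (so a half turn about z gives the same grasp; the last joint's range is limited). The gripper opens to 85 mm and grips with 20 to 120 N. Pads are 22 mm wide; open, the fingers measure 114 mm over their backs; the gripper's body (76 mm by 85 mm) begins 54 mm behind the grasp point. The pads swing forward as they close: fully open they stand 13 mm farther back than shut.
Start: joints at [-66.956, 17.183, 87.147, -0, 75.671, -3.816], TCP at [0.248, -0.491, 0.231] pointing down, gripper open.
Joint ranges: [-173.82, 173.82], [-45.26, 126.66], [13.44, 144.39], [-59.66, 239.66], [0, 175.72], [-146.38, 146.38]. Speed limits (degrees/s): [127.2, 127.2, 147.25, 180, 180, 180].

### API

Orientations are given as a 3x3 rotation matrix whose columns are the frame's x, y, z axes.
In Python, from plant import arm, snapshot, hand_in gives the robot as it stands.
- The arm moves only by the tool send_rows, never from a script. Its argument "commands" is one flat list of numbers, 7 for each row, row after row: the opening, from -1 (shut) to 1 (fully open), then the shift along the world's x, y, z in fractions of the full range, 1 being 750 mm, then the turn, a rotation vector about the world's x, y, z in parts of the range, where 1.0 means 360 degrees. A call has 1 to 10 rows; each row is the pose to reach, as a shift and turn from the pose commanded when the call began; what a row does not reach only later rows make up. A row lasts 1/10 s, in which the tool goes at most 50 mm and 8.59 degrees, less where a joint would pass 70% of its speed; a pose out of reach is approached as far as the arm can. Shift and turn numbers lie between -1 and 1, and a call with a number outside is refused. A call with a gripper value outside its range is refused whole. The fingers move at their own pace and stop on an object; the grip force is fixed at half the most. Time passes only in rows, so rows that repeat a pose let the fingers close. It gives the time, the measured TCP pose, the force, the opening and the grip force at its end, in the units of the state.
- arm.read_state(): the state, without advancing time (a new reading comes with each control period).
- snapshot(name): name is "scene" or "top" or "wrist"; returns a dict with "frame" (400x640x3 uint8, red, green, blue), "mtx" (3x3 intrinsics, pixels), "rvec" (rotation vector, rad) and "tvec" (3), from world to camera coordinates, as OpenCV has them. Camera axes: x right, y down, z forward; pixel columns grow to the right and rows downward; lengths in m; the calibration is good to about 2 mm. A picture is of the moment at which its call begins. There is no depth.
- hand_in(): hands the job in; it is judged then, once.
The state is a dict: "clock": time; "qpos": joint angles; "joint_vel": joint speeds; "joint_efforts": joint torques, N m; "ee_pos": TCP position; "tcp_rot": TCP orientation; "wrist_force": force on the tool from outside, world axes, zero at the start; "torque": the same for the moment, N m; "opening": finger opening in m; "grasp_force": force on a finger pad.
Only numpy, scipy, OpenCV 4.12 (cv2) and the standard library are available. Lean on these libraries where they do the work, as an engineer would, in place of code of your own. Each camera call takes 0.05 s, during which the arm holds its last target. There are 200 camera calls.

## Working session

There is one attempt and no reset: what is moved stays moved. The work goes in short steps, Python scripts to look and compute and a tool call to move; the robot and the scene stay as the last step left them, time stands still between calls to the robot, and variables do not carry over. Pictures are saved under pics/ and viewed, at most 10 in all, crops included, and the job is handed in when it is done.

Besides the shell and the picture viewer there is one more tool, called after "Call:" in YAML: its name, and indented under it one key for each argument. send_rows: Moves the arm, as the interface text tells. Its arguments: {"type":"object","properties":{"commands":{"type":"array"}},"required":["commands"]}

```bash
mkdir -p pics; ls; python3 - <<'E'
from plant import arm, snapshot
import cv2,pickle
s=arm.read_state(); print(s, arm.tcp_to_grasp)
d={}
for n in("scene","top","wrist"):
    d[n]=snapshot(n); cv2.imwrite(f"pics/{n}0.png",d[n]["frame"][:,:,::-1])
pickle.dump(d,open("s0.pkl","wb"))
E
```

```text
pics
{'clock': 0.0, 'qpos': array([-6.69577648e+01,  1.72183462e+01,  8.71811392e+01, -5.92875760e-04,
        7.56707319e+01, -3.81510043e+00]), 'joint_vel': array([-0.0431262 ,  0.02704281, -0.01604358,  0.04008239,  0.07607206,
       -0.0401567 ]), 'joint_efforts': array([ 4.29577094e-04, -5.43497086e+01, -3.61799848e+01, -8.78034780e-05,
        3.98317599e-03,  3.23563052e-05]), 'ee_pos': array([ 0.24838147, -0.49045097,  0.2306891 ]), 'tcp_rot': array([[ 8.92133038e-01,  4.51772512e-01, -4.88906712e-04],
       [ 4.51772771e-01, -8.92132333e-01,  1.12382115e-03],
       [ 7.15420183e-05, -1.22347272e-03, -9.99999249e-01]]), 'wrist_force': array([ 0.17367295, -0.49557286,  0.98073844]), 'torque': array([-0.00445144,  0.01739303,  0.00124443]), 'grasp_force': 0.0, 'opening': 0.0852984564799861} 0.0187
```

View pics/top0.png

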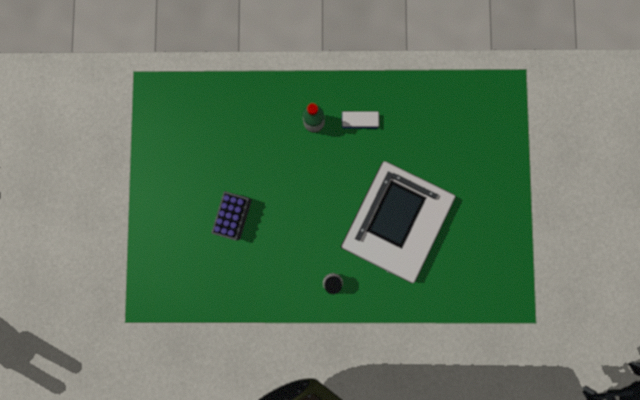

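View pics/scene0.png

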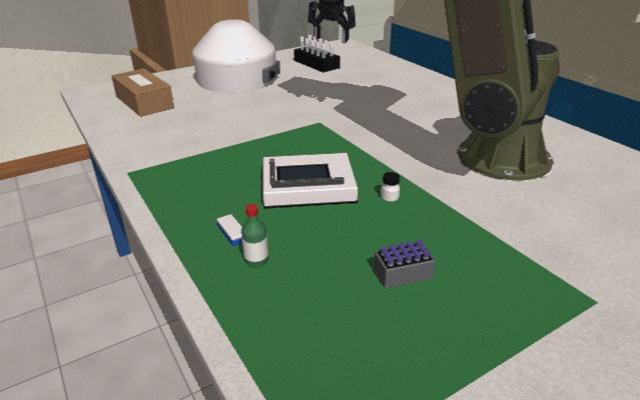

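The top view shows the rack at about (231,216), the reader around (400,221) with its fence corner near (391,178), and the jar at (333,284). I'll enlarge the rack and the reader.

```bash
cat > h.py <<'E'
import numpy as np,cv2,pickle
def ray(s,uv,z):
    """world xy of pixels uv on plane z"""
    R=cv2.Rodrigues(s["rvec"])[0];c=-R.T@np.ravel(s["tvec"])
    uv=np.atleast_2d(np.array(uv,float))
    d=np.c_[uv,np.ones(len(uv))]@np.linalg.inv(s["mtx"]).T@R
    return (c+d*((z-c[2])/d[:,2])[:,None])[:,:2]
def proj(s,P): return cv2.projectPoints(np.array(P,float).reshape(-1,3),s["rvec"],s["tvec"],s["mtx"],None)[0][:,0]
def grid(im,u0,v0,w,h,k,step=10):
    o=cv2.resize(im[v0:v0+h,u0:u0+w,::-1],None,fx=k,fy=k,interpolation=cv2.INTER_CUBIC)
    for u in range(-(-u0//step)*step,u0+w,step): 
        cv2.line(o,(int((u-u0+.5)*k),0),(int((u-u0+.5)*k),6),(0,255,255),1);cv2.putText(o,str(u),(int((u-u0+.5)*k)-10,16),0,.35,(0,255,255))
    for v in range(-(-v0//step)*step,v0+h,step):
        cv2.line(o,(0,int((v-v0+.5)*k)),(6,int((v-v0+.5)*k)),(0,255,255),1);cv2.putText(o,str(v),(8,int((v-v0+.5)*k)+4),0,.35,(0,255,255))
    return o
E
python3 - <<'E'
from h import *
s=pickle.load(open("s0.pkl","rb"))["top"]
a=grid(s["frame"],205,185,48,66,6);b=grid(s["frame"],335,155,128,132,4)
o=np.zeros((528,800,3),np.uint8);o[:396,:288]=a;o[:528,288:800]=b
cv2.imwrite("pics/c0.png",o);R=cv2.Rodrigues(s["rvec"])[0];print(-R.T@np.ravel(s["tvec"]),s["mtx"][0,0])
E
```

```text
[0.49768703 0.00300928 1.07797338] 458.63793151132336
```

View pics/c0.png

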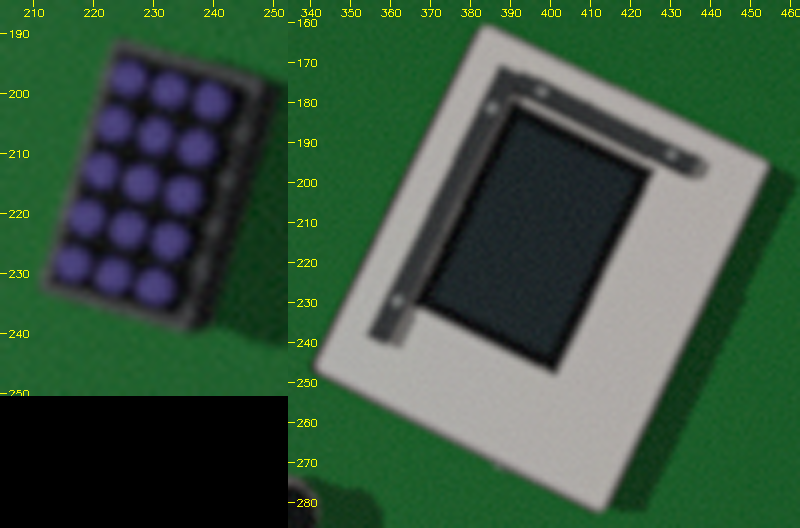

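Crops: reader deck corners at pixels (383.8,160.8), (455,195.3), (413.8,282.5), (341.3,246.5). The corner caps of the rack are at (226.2,197.5), (239.7,201.3), (230.2,232.8) and (216.7,228.5).

```bash
python3 - <<'E'
from h import *
D=pickle.load(open("s0.pkl","rb"));s=D["top"]
from scipy.optimize import least_squares
def fit(uv,loc,z):
    w=ray(s,uv,z)
    def f(p):
        c,n=np.cos(p[2]),np.sin(p[2]);return (loc@np.array([[c,n],[-n,c]])+p[:2]-w).ravel()
    r=least_squares(f,[*w.mean(0),-.4]);return r.x,r.fun.round(4)
L=np.array([[110,90],[110,-90],[-110,-90],[-110,90]])/1000
p,e=fit([(383.8,160.8),(455,195.3),(413.8,282.5),(341.3,246.5)],L,.045)
print("reader",p[:2],np.degrees(p[2]),e)
w=ray(s,[(226.2,197.5),(239.7,201.3),(230.2,232.8),(216.7,228.5)],.06)
x=w[0]+w[1]-w[2]-w[3];print("rack",w.mean(0),np.degrees(np.arctan2(x[1],x[0])),np.linalg.norm(w-np.roll(w,1,0),axis=1))
c,n=np.cos(p[2]),np.sin(p[2]);M=np.array([[c,-n],[n,c]])
print("corner",p[:2]+M@[.08,.06],"home",p[:2]+M@[.03,.03])
print("jar",ray(s,[(333.5,285)],.06),"bottle",ray(s,[(313,109)],.13))
# overlay check in the scene view
t=D["scene"];im=t["frame"][:,:,::-1].copy()
def box(pc,a,lx,ly,z0,z1,col):
    M=np.array([[np.cos(a),-np.sin(a)],[np.sin(a),np.cos(a)]])
    for z in(z0,z1):
        q=[[*(pc+M@[i*lx/2,j*ly/2]),z] for i,j in((1,1),(1,-1),(-1,-1),(-1,1))]
        cv2.polylines(im,[np.round(proj(t,q)*16).astype(int)],True,col,1,0,4)
box(p[:2],p[2],.22,.18,0,.045,(0,255,255))
box(w.mean(0),np.arctan2(x[1],x[0]),.1,.06,0,.045,(0,255,255))
o=cv2.resize(im[130:310,200:460],None,fx=3,fy=3);cv2.imwrite("pics/c1.png",o)
E
```

```text
reader [ 0.53334532 -0.15773859] -26.454781507972765 [ 0.0021  0.0003  0.0009 -0.0016 -0.0017  0.0004 -0.0013  0.0009]
rack [0.54654628 0.22275556] -16.132186046165085 [0.07193949 0.03152046 0.07292551 0.0316884 ]
corner [ 0.63169771 -0.13966073] home [ 0.57356865 -0.14424474]
jar [[ 0.39252371 -0.01111604]] bottle [[0.76646952 0.03189694]]
```

View pics/c1.png

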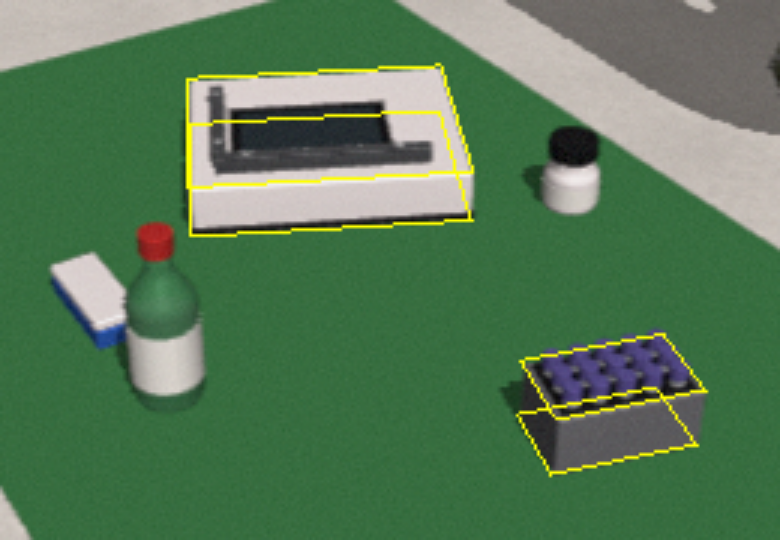

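The overlay agrees to about 2 mm. I'm moving above the rack.

The rows are not in the units I measure in: shifts go in shares of 750 mm and turns go in shares of 360 degrees. I convert before sending: 400 mm / 750 = 0.5333, 160 mm / 750 = 0.2133, -0.45 rad / 6.2832 = -0.0716.

Call:
send_rows:
  commands: [1,0.0213,0.0533,-0.0027,0,0,-0.0072,1,0.0427,0.1067,-0.0053,0,0,-0.0143,1,0.064,0.16,-0.008,0,0,-0.0215,1,0.0853,0.2133,-0.0107,0,0,-0.0286,1,0.1067,0.2667,-0.0133,0,0,-0.0358,1,0.128,0.32,-0.016,0,0,-0.043,1,0.1493,0.3733,-0.0187,0,0,-0.0501,1,0.1707,0.4267,-0.0213,0,0,-0.0573,1,0.192,0.48,-0.024,0,0,-0.0645,1,0.2133,0.5333,-0.0267,0,0,-0.0716]

```text
clock: 1.15
ee_pos: [0.4087, -0.0889, 0.2113]
tcp_rot: [[1.0, 0.017, 0.0], [0.017, -1.0, -0.0], [0.0, 0.0, -1.0]]
wrist_force: [0.7, -0.9, 0.2]
opening: 0.0852
grasp_force: 0.0
```

To row units: 313 mm / 750 = 0.4173, 273 mm / 750 = 0.364, -0.3 rad / 6.2832 = -0.0477.

Call:
send_rows:
  commands: [1,0.0227,0.052,-0.0013,0,0,-0.006,1,0.0453,0.104,-0.0027,0,0,-0.0119,1,0.068,0.156,-0.004,0,0,-0.0179,1,0.0907,0.208,-0.0053,0,0,-0.0239,1,0.1133,0.26,-0.0067,0,0,-0.0298,1,0.136,0.312,-0.008,0,0,-0.0358,1,0.1587,0.364,-0.0093,0,0,-0.0418,1,0.184,0.4173,-0.0133,0,0,-0.0477,1,0.184,0.4173,-0.0133,0,0,-0.0477,1,0.184,0.4173,-0.0133,0,0,-0.0477]

```text
clock: 2.15
ee_pos: [0.5462, 0.2228, 0.2004]
tcp_rot: [[0.961, -0.276, -0.001], [-0.276, -0.961, -0.001], [-0.001, 0.001, -1.0]]
wrist_force: [-0.9, -0.5, -0.7]
opening: 0.0857
grasp_force: 0.0
```

```bash
python3 - <<'E'
from h import *
from plant import arm,snapshot
s=arm.read_state();print(s["clock"],s["ee_pos"],s["tcp_rot"].round(4),s["qpos"])
w=snapshot("wrist");pickle.dump(w,open("w1.pkl","wb"));cv2.imwrite("pics/w1.png",grid(w["frame"],0,0,640,400,1.25,40))
R=cv2.Rodrigues(w["rvec"])[0];print(-R.T@np.ravel(w["tvec"]))
E
```

```text
2.15 [0.54618681 0.22276409 0.20041494] [[ 9.612e-01 -2.760e-01 -1.400e-03]
 [-2.760e-01 -9.612e-01 -6.000e-04]
 [-1.200e-03  1.000e-03 -1.000e+00]] [ 1.86334228e+01  2.37496552e+01  8.24691069e+01 -6.33995521e-03
  7.38694789e+01  1.24655077e+02]
[0.61359099 0.2028824  0.34229632]
```

View pics/w1.png

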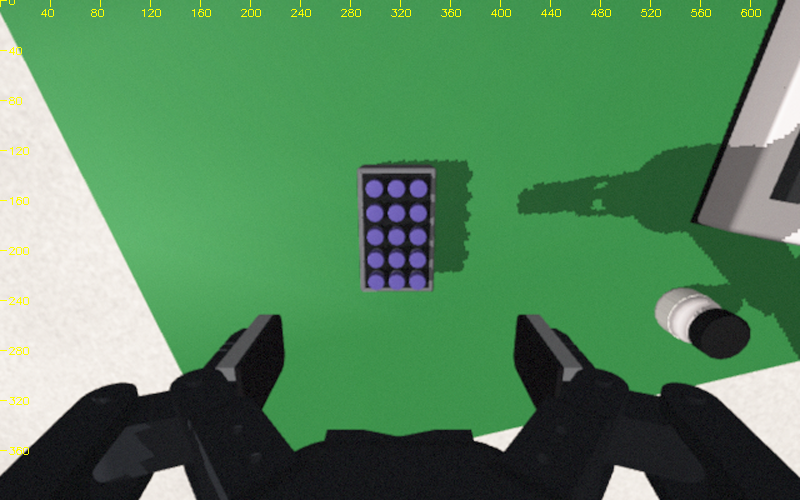

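The wrist view shows the rack aligned between the fingers. Its top edges run from x = 358 to 434 at the far end (row 167) and from 361 to 433 at the near end (row 290).

```bash
python3 - <<'E'
from h import *
w=pickle.load(open("w1.pkl","rb"))
a=np.array([(358,167),(434,167),(433,290),(361,290)])/1.25-.5
for z in(.045,):
    q=ray(w,a,z);print(q,q.mean(0));x=q[0]+q[1]-q[2]-q[3];print(np.degrees(np.arctan2(x[1],x[0])))
    print(np.linalg.norm(q-np.roll(q,1,0),axis=1))
c=np.array([(375,189),(418,189),(417.5,282),(375.5,282)])/1.25-.5
q=ray(w,c,.06);print(q.mean(0));x=q[0]+q[1]-q[2]-q[3];print(np.degrees(np.arctan2(x[1],x[0])),np.linalg.norm(q-np.roll(q,1,0),axis=1))
E
```

```text
[[0.6032636  0.23763022]
 [0.58755187 0.18303714]
 [0.49248772 0.208709  ]
 [0.50878196 0.26526304]] [0.54802128 0.22365985]
-15.707217934750686
[0.0984396  0.056809   0.09846948 0.05885458]
[0.54705166 0.22387031]
-16.162644799472083 [0.07134558 0.03099458 0.07135035 0.03240238]
```

Call:
send_rows:
  commands: [1,0.0013,0.0013,-0.06,0,0,0,1,0.0013,0.0013,-0.12,0,0,0,1,0.0013,0.0013,-0.1667,0,0,0,1,0.0013,0.0013,-0.2067,0,0,0,1,0.0013,0.0013,-0.2333,0,0,0,1,0.0013,0.0013,-0.2493,0,0,0,1,0.0013,0.0013,-0.2493,0,0,0,1,0.0013,0.0013,-0.2493,0,0,0]

```text
clock: 3.0
ee_pos: [0.548, 0.2231, 0.0155]
tcp_rot: [[0.961, -0.278, 0.001], [-0.278, -0.961, 0.0], [0.001, -0.001, -1.0]]
wrist_force: [0.1, 0.1, 0.2]
opening: 0.0855
grasp_force: 0.0
```

Call:
send_rows:
  commands: [-1,0,0,0,0,0,0,-1,0,0,0,0,0,0,-1,0,0,0,0,0,0,-1,0,0,0,0,0,0,-1,0,0,0,0,0,0,-1,0,0,0,0,0,0,-1,0,0,0,0,0,0,-1,0,0,0,0,0,0]

```text
clock: 3.8
ee_pos: [0.5481, 0.2235, 0.0157]
tcp_rot: [[0.961, -0.277, 0.002], [-0.277, -0.961, 0.001], [0.002, -0.001, -1.0]]
wrist_force: [-0.6, -1.3, 6.5]
opening: 0.0591
grasp_force: 65.5
```

Gripped (opening 59 mm, 65 N). Next: lift, then carry.

To row units: 95 mm / 750 = 0.1267, 85 mm / 750 = 0.1133.

Call:
send_rows:
  commands: [-1,0,0,0.0133,0,0,0,-1,0,0,0.04,0,0,0,-1,0,0,0.08,0,0,0,-1,0,0,0.1133,0,0,0,-1,0,0,0.1267,0,0,0,-1,0,0,0.1267,0,0,0,-1,0,0,0.1267,0,0,0]

```text
clock: 4.5
ee_pos: [0.547, 0.2232, 0.1083]
tcp_rot: [[0.961, -0.277, -0.001], [-0.277, -0.961, -0.0], [-0.001, 0.001, -1.0]]
wrist_force: [-0.4, -0.1, -3.9]
opening: 0.0588
grasp_force: 65.2
```

To row units: -272 mm / 750 = -0.3627, -260 mm / 750 = -0.3467, -0.15 rad / 6.2832 = -0.0239.

Call:
send_rows:
  commands: [-1,0,-0.02,0,0,0,0,-1,0,-0.06,0,0,0,0,-1,0,-0.1067,0,0,0,-0.0032,-1,0,-0.1533,0,0,0,-0.0064,-1,0,-0.2,0,0,0,-0.0095,-1,0,-0.2467,0,0,0,-0.0127,-1,0,-0.2867,0,0,0,-0.0159,-1,0,-0.32,0,0,0,-0.0191,-1,0,-0.3467,0,0,0,-0.0223,-1,0,-0.3627,0,0,0,-0.0239]

```text
clock: 5.5
ee_pos: [0.5467, -0.0506, 0.1082]
tcp_rot: [[0.908, -0.42, -0.002], [-0.42, -0.908, 0.0], [-0.002, 0.001, -1.0]]
wrist_force: [0.3, 0.4, -2.6]
opening: 0.0589
grasp_force: 65.3
```

To row units: -100 mm / 750 = -0.1333, -90 mm / 750 = -0.12, -0.031 rad / 6.2832 = -0.0049.

Call:
send_rows:
  commands: [-1,0,-0.02,0,0,0,-0.0016,-1,0,-0.0533,0,0,0,-0.0032,-1,0,-0.0933,0,0,0,-0.0049,-1,0.0013,-0.12,0,0,0,-0.0049,-1,0.0013,-0.1333,0,0,0,-0.0049,-1,0.0013,-0.1333,0,0,0,-0.0049,-1,0.0013,-0.1333,0,0,0,-0.0049]

```text
clock: 6.2
ee_pos: [0.5484, -0.148, 0.1091]
tcp_rot: [[0.895, -0.446, -0.0], [-0.446, -0.895, 0.0], [-0.0, -0.0, -1.0]]
wrist_force: [-0.1, 0.9, -2.2]
opening: 0.0587
grasp_force: 65.3
```

```bash
python3 - <<'E'
from h import *
from plant import arm,snapshot
s=arm.read_state();print(s["clock"],s["ee_pos"],s["tcp_rot"].round(4),s["wrist_force"],s["torque"])
d={n:snapshot(n) for n in("wrist","top","scene")};pickle.dump(d,open("s2.pkl","wb"))
o=np.zeros((580,780,3),np.uint8)
o[:250,:400]=cv2.resize(d["wrist"]["frame"][:,:,::-1],(400,250))
o[:330,400:780]=grid(d["top"]["frame"],335,155,127,110,3)[:330,:380]
o[250:580,:400]=grid(d["scene"]["frame"],240,130,133,110,3)[:330,:400] if 0 else np.pad(grid(d["scene"]["frame"],240,110,133,110,3),((0,0),(0,1),(0,0)))
cv2.imwrite("pics/s2.png",o)
E
```

```text
6.2 [ 0.54840363 -0.14798206  0.10907437] [[ 8.952e-01 -4.456e-01 -4.000e-04]
 [-4.456e-01 -8.952e-01  3.000e-04]
 [-5.000e-04 -1.000e-04 -1.000e+00]] [-0.07327899  0.86001178 -2.16421551] [-0.00962893  0.02075308 -0.02373699]
```

View pics/s2.png

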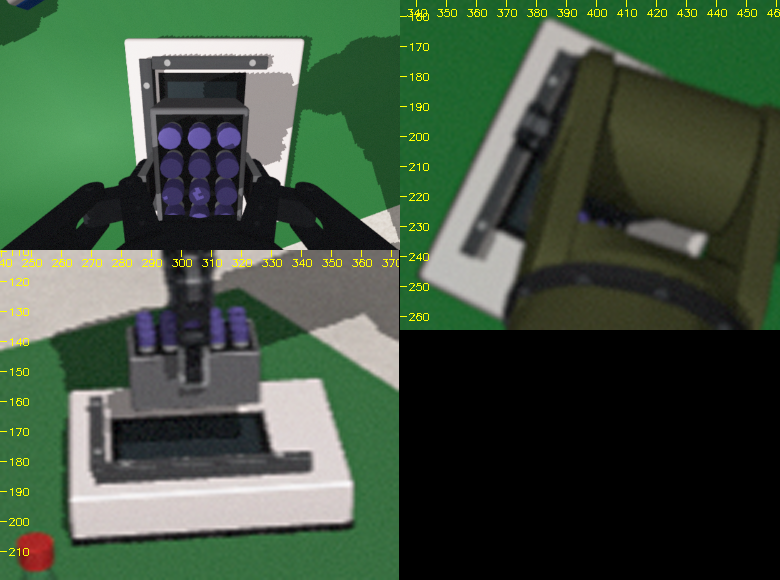

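The rack hangs upright and square to the fences, with the far finger ending well above the fence. I'll check the reader yaw from the wrist view's far deck corners, then lower.

```bash
python3 - <<'E'
from h import *
w=pickle.load(open("s2.pkl","rb"))["wrist"]
q=ray(w,np.array([(125,40),(303,39)])*1.6,.045);print(q,np.linalg.norm(q[0]-q[1]))
y=q[0]-q[1];print(np.degrees(np.arctan2(-y[0],y[1])))
a=np.radians(-26.45);M=np.array([[np.cos(a),-np.sin(a)],[np.sin(a),np.cos(a)]])
print("pred",[.53335,-.15774]+np.array([[.11,.09],[.11,-.09]])@M.T)
cv2.imwrite("pics/w2.png",grid(w["frame"],190,40,310,180,2.5,20))
E
```

```text
[[ 0.66842564 -0.12726711]
 [ 0.59169572 -0.28323224]] 0.17381773107398513
-26.195730626053987
pred [[ 0.67192307 -0.12615673]
 [ 0.59174807 -0.28731494]]
```

View pics/w2.png

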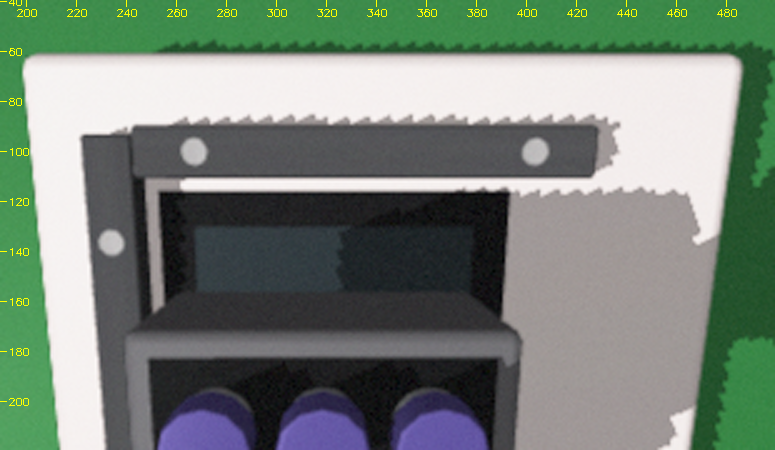

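To row units: -44 mm / 750 = -0.0587, -40 mm / 750 = -0.0533.

Call:
send_rows:
  commands: [-1,0,0,-0.02,0,0,0,-1,0,0,-0.04,0,0,0,-1,0,0,-0.0533,0,0,0,-1,0,0,-0.0587,0,0,0,-1,0,0,-0.0587,0,0,0,-1,0,0,-0.0587,0,0,0]

```text
clock: 6.95
ee_pos: [0.5487, -0.1487, 0.0655]
tcp_rot: [[0.895, -0.446, 0.0], [-0.446, -0.895, -0.0], [0.0, -0.0, -1.0]]
wrist_force: [0.4, 0.3, -1.7]
opening: 0.059
grasp_force: 65.3
```

The fence and rack edges are parallel in the wrist view. Now I'll lower slowly to contact.

To row units: -3 mm / 750 = -0.004, -2 mm / 750 = -0.0027.

Call:
send_rows:
  commands: [-1,0,0,-0.0013,0,0,0,-1,0,0,-0.0027,0,0,0,-1,0,0,-0.004,0,0,0,-1,0,0,-0.004,0,0,0]

```text
clock: 7.35
ee_pos: [0.5485, -0.1487, 0.0622]
tcp_rot: [[0.895, -0.446, -0.0], [-0.446, -0.895, 0.0], [-0.0, -0.0, -1.0]]
wrist_force: [-0.1, -0.0, -2.8]
opening: 0.059
grasp_force: 65.3
```

To row units: -1 mm / 750 = -0.0013, -0.5 mm / 750 = -0.0007.

Call:
send_rows:
  commands: [-1,0,0,-0.0007,0,0,0,-1,0,0,-0.0013,0,0,0,-1,0,0,-0.0013,0,0,0]

```text
clock: 7.65
ee_pos: [0.5485, -0.1486, 0.0612]
tcp_rot: [[0.895, -0.446, -0.0], [-0.446, -0.895, 0.0], [-0.0, 0.0, -1.0]]
wrist_force: [-0.4, 0.6, -2.6]
opening: 0.0591
grasp_force: 65.3
```

To row units: -1 mm / 750 = -0.0013, -0.5 mm / 750 = -0.0007.

Call:
send_rows:
  commands: [-1,0,0,-0.0007,0,0,0,-1,0,0,-0.0013,0,0,0,-1,0,0,-0.0013,0,0,0]

```text
clock: 7.95
ee_pos: [0.5487, -0.1487, 0.0607]
tcp_rot: [[0.895, -0.446, 0.001], [-0.446, -0.895, -0.0], [0.001, -0.0, -1.0]]
wrist_force: [-1.1, 0.8, 3.5]
opening: 0.059
grasp_force: 65.8
```

Contact with the deck. I'll slide toward the long fence (reader +y = (0.446, 0.895)).

To row units: 9 mm / 750 = 0.012, 7.2 mm / 750 = 0.0096.

Call:
send_rows:
  commands: [-1,0.0012,0.0024,0,0,0,0,-1,0.0024,0.0048,0,0,0,0,-1,0.0036,0.0072,0,0,0,0,-1,0.0048,0.0096,0,0,0,0,-1,0.006,0.012,0,0,0,0,-1,0.006,0.012,0,0,0,0]

```text
clock: 8.55
ee_pos: [0.5535, -0.1395, 0.0607]
tcp_rot: [[0.895, -0.446, 0.001], [-0.446, -0.895, -0.0], [0.001, -0.0, -1.0]]
wrist_force: [0.1, -0.5, 5.0]
opening: 0.0591
grasp_force: 66.3
```

To row units: 1.8 mm / 750 = 0.0024, 0.9 mm / 750 = 0.0012.

Call:
send_rows:
  commands: [-1,0.0006,0.0012,0,0,0,0,-1,0.0012,0.0024,0,0,0,0,-1,0.0012,0.0024,0,0,0,0]

```text
clock: 8.85
ee_pos: [0.5543, -0.1378, 0.0607]
tcp_rot: [[0.895, -0.446, 0.001], [-0.446, -0.895, -0.0], [0.001, -0.0, -1.0]]
wrist_force: [-0.6, -1.4, 5.1]
opening: 0.0587
grasp_force: 66.4
```

To row units: 1.8 mm / 750 = 0.0024, 0.9 mm / 750 = 0.0012.

Call:
send_rows:
  commands: [-1,0.0006,0.0012,0,0,0,0,-1,0.0012,0.0024,0,0,0,0,-1,0.0012,0.0024,0,0,0,0]

```text
clock: 9.15
ee_pos: [0.5552, -0.136, 0.0607]
tcp_rot: [[0.895, -0.446, 0.001], [-0.446, -0.895, -0.0], [0.001, -0.0, -1.0]]
wrist_force: [-0.7, -1.9, 6.2]
opening: 0.059
grasp_force: 66.4
```

Call:
send_rows:
  commands: [-1,0.0003,0.0007,0,0,0,0,-1,0.0007,0.0013,0,0,0,0,-1,0.0007,0.0013,0,0,0,0]

```text
clock: 9.45
ee_pos: [0.5557, -0.1351, 0.0607]
tcp_rot: [[0.895, -0.446, 0.001], [-0.446, -0.895, -0.0], [0.001, -0.0, -1.0]]
wrist_force: [-0.9, -1.4, 6.2]
opening: 0.0587
grasp_force: 66.4
```

To row units: 1 mm / 750 = 0.0013, 0.5 mm / 750 = 0.0007.

Call:
send_rows:
  commands: [-1,0.0003,0.0007,0,0,0,0,-1,0.0007,0.0013,0,0,0,0,-1,0.0007,0.0013,0,0,0,0]

```text
clock: 9.75
ee_pos: [0.5559, -0.1346, 0.0607]
tcp_rot: [[0.895, -0.446, 0.0], [-0.446, -0.895, -0.001], [0.001, 0.001, -1.0]]
wrist_force: [-3.1, -5.2, 7.5]
opening: 0.059
grasp_force: 66.5
```

To row units: 1 mm / 750 = 0.0013, 0.5 mm / 750 = 0.0007.

Call:
send_rows:
  commands: [-1,0.0003,0.0007,0,0,0,0,-1,0.0007,0.0013,0,0,0,0,-1,0.0007,0.0013,0,0,0,0]

```text
clock: 10.05
ee_pos: [0.5559, -0.1345, 0.0608]
tcp_rot: [[0.895, -0.446, -0.001], [-0.446, -0.895, -0.002], [0.0, 0.002, -1.0]]
wrist_force: [-8.7, -12.0, 7.9]
opening: 0.0591
grasp_force: 66.8
```

Long fence touched with about 14 N. I'll slide along it (reader +x = (0.895, -0.446)) to the short fence.

To row units: 12.6 mm / 750 = 0.0168, 10.8 mm / 750 = 0.0144.

Call:
send_rows:
  commands: [-1,0.0024,-0.0012,0,0,0,0,-1,0.0048,-0.0024,0,0,0,0,-1,0.0072,-0.0036,0,0,0,0,-1,0.0096,-0.0048,0,0,0,0,-1,0.012,-0.006,0,0,0,0,-1,0.0144,-0.0072,0,0,0,0,-1,0.0168,-0.0084,0,0,0,0,-1,0.0168,-0.0084,0,0,0,0]

```text
clock: 10.85
ee_pos: [0.5682, -0.1406, 0.0608]
tcp_rot: [[0.895, -0.446, -0.002], [-0.446, -0.895, -0.002], [-0.001, 0.002, -1.0]]
wrist_force: [-11.7, -10.1, 11.8]
opening: 0.059
grasp_force: 66.9
```

To row units: 1.8 mm / 750 = 0.0024, -0.9 mm / 750 = -0.0012.

Call:
send_rows:
  commands: [-1,0.0012,-0.0006,0,0,0,0,-1,0.0024,-0.0012,0,0,0,0,-1,0.0024,-0.0012,0,0,0,0]

```text
clock: 11.15
ee_pos: [0.5698, -0.1414, 0.0607]
tcp_rot: [[0.895, -0.446, -0.002], [-0.446, -0.895, -0.001], [-0.001, 0.002, -1.0]]
wrist_force: [-12.9, -8.9, 12.7]
opening: 0.059
grasp_force: 67.1
```

To row units: 1.8 mm / 750 = 0.0024, -0.9 mm / 750 = -0.0012.

Call:
send_rows:
  commands: [-1,0.0012,-0.0006,0,0,0,0,-1,0.0024,-0.0012,0,0,0,0,-1,0.0024,-0.0012,0,0,0,0]

```text
clock: 11.45
ee_pos: [0.5716, -0.1423, 0.0607]
tcp_rot: [[0.895, -0.446, -0.002], [-0.446, -0.895, -0.001], [-0.001, 0.002, -1.0]]
wrist_force: [-13.9, -8.9, 12.3]
opening: 0.0594
grasp_force: 67.1
```

To row units: 0.9 mm / 750 = 0.0012, -0.45 mm / 750 = -0.0006.

Call:
send_rows:
  commands: [-1,0.0006,-0.0003,0,0,0,0,-1,0.0012,-0.0006,0,0,0,0,-1,0.0012,-0.0006,0,0,0,0]

```text
clock: 11.75
ee_pos: [0.5725, -0.1427, 0.0607]
tcp_rot: [[0.895, -0.446, -0.002], [-0.446, -0.895, -0.001], [-0.001, 0.002, -1.0]]
wrist_force: [-14.3, -8.5, 13.4]
opening: 0.059
grasp_force: 67.1
```

To row units: 0.9 mm / 750 = 0.0012, -0.45 mm / 750 = -0.0006.

Call:
send_rows:
  commands: [-1,0.0006,-0.0003,0,0,0,0,-1,0.0012,-0.0006,0,0,0,0,-1,0.0012,-0.0006,0,0,0,0]

```text
clock: 12.05
ee_pos: [0.5734, -0.1432, 0.0608]
tcp_rot: [[0.895, -0.446, -0.002], [-0.446, -0.895, -0.001], [-0.001, 0.002, -1.0]]
wrist_force: [-15.1, -9.9, 12.3]
opening: 0.0587
grasp_force: 67.1
```

To row units: 0.9 mm / 750 = 0.0012, -0.45 mm / 750 = -0.0006.

Call:
send_rows:
  commands: [-1,0.0006,-0.0003,0,0,0,0,-1,0.0012,-0.0006,0,0,0,0,-1,0.0012,-0.0006,0,0,0,0]

```text
clock: 12.35
ee_pos: [0.5743, -0.1436, 0.0608]
tcp_rot: [[0.895, -0.446, -0.002], [-0.446, -0.895, -0.001], [-0.001, 0.002, -1.0]]
wrist_force: [-14.0, -8.5, 13.4]
opening: 0.0589
grasp_force: 67.1
```

To row units: 0.9 mm / 750 = 0.0012, -0.45 mm / 750 = -0.0006.

Call:
send_rows:
  commands: [-1,0.0006,-0.0003,0,0,0,0,-1,0.0012,-0.0006,0,0,0,0,-1,0.0012,-0.0006,0,0,0,0]

```text
clock: 12.65
ee_pos: [0.5749, -0.1439, 0.0607]
tcp_rot: [[0.895, -0.446, -0.003], [-0.446, -0.895, -0.001], [-0.002, 0.002, -1.0]]
wrist_force: [-15.7, -8.0, 14.7]
opening: 0.059
grasp_force: 67.4
```

To row units: 0.9 mm / 750 = 0.0012, -0.45 mm / 750 = -0.0006.

Call:
send_rows:
  commands: [-1,0.0006,-0.0003,0,0,0,0,-1,0.0012,-0.0006,0,0,0,0,-1,0.0012,-0.0006,0,0,0,0]

```text
clock: 12.95
ee_pos: [0.5749, -0.1439, 0.0607]
tcp_rot: [[0.895, -0.446, -0.005], [-0.446, -0.895, -0.0], [-0.005, 0.003, -1.0]]
wrist_force: [-25.6, -4.6, 21.0]
opening: 0.059
grasp_force: 68.3
```

To row units: 0.9 mm / 750 = 0.0012, -0.45 mm / 750 = -0.0006.

Call:
send_rows:
  commands: [-1,0.0006,-0.0003,0,0,0,0,-1,0.0012,-0.0006,0,0,0,0,-1,0.0012,-0.0006,0,0,0,0]

```text
clock: 13.25
ee_pos: [0.5749, -0.144, 0.0607]
tcp_rot: [[0.895, -0.446, -0.008], [-0.446, -0.895, 0.001], [-0.007, 0.003, -1.0]]
wrist_force: [-35.4, 0.6, 27.5]
opening: 0.0589
grasp_force: 69.0
```

Both fences are touched. The push has pitched the tool by about 0.45°, so I'll ease the short-fence push slightly, push more on the long fence, and level the tool so the rack sits flat.

To row units: 0.8 mm / 750 = 0.0011, -0.5 mm / 750 = -0.0007, -0.008 rad / 6.2832 = -0.0013.

Call:
send_rows:
  commands: [-1,-0.0007,0.0011,0,-0.0001,-0.0006,0,-1,-0.0007,0.0011,0,-0.0002,-0.0013,0,-1,-0.0007,0.0011,0,-0.0002,-0.0013,0,-1,-0.0007,0.0011,0,-0.0002,-0.0013,0]

```text
clock: 13.65
ee_pos: [0.575, -0.144, 0.0607]
tcp_rot: [[0.895, -0.447, 0.002], [-0.447, -0.895, -0.002], [0.002, 0.001, -1.0]]
wrist_force: [-27.7, -8.2, 20.9]
opening: 0.0587
grasp_force: 68.1
```

```bash
python3 - <<'E'
from h import *
from plant import arm,snapshot
s=arm.read_state();a=np.radians(-26.45);M=np.array([[np.cos(a),np.sin(a)],[-np.sin(a),np.cos(a)]])
print(s["clock"],s["ee_pos"],"tilt ex,ey",M@s["tcp_rot"][:2,2],"F",M@s["wrist_force"][:2],s["wrist_force"][2],"T",M@s["torque"][:2],s["torque"][2])
d={n:snapshot(n) for n in("wrist","scene")}
o=np.zeros((600,790,3),np.uint8)
o[:300,:790]=cv2.resize(d["wrist"]["frame"][40:190,150:545,::-1],(790,300),interpolation=cv2.INTER_CUBIC)
o[300:600,:640]=grid(d["scene"]["frame"],240,140,128,60,5)
cv2.imwrite("pics/s3.png",o)
E
```

```text
13.65 [ 0.57500522 -0.14399224  0.06069144] tilt ex,ey [ 0.00248096 -0.00051095] F [-21.19194064 -19.64594707] 20.949305397570363 T [-2.95722083  3.38755395] -0.1422646152476526
```

View pics/s3.png

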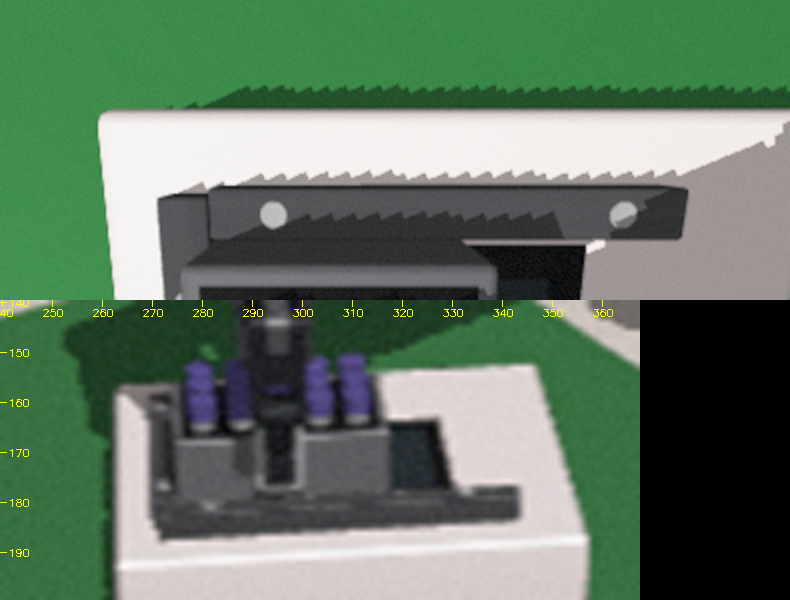

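The rack sits on the deck, tight against the short fence (wrist view) and the long fence (scene view), pressed at about 20 N on each. The low yaw moment fits flush contact. I'll trim the remaining 0.14° pitch and hold.

To row units: 0.0018 rad / 6.2832 = 0.0003.

Call:
send_rows:
  commands: [-1,0,0,0,0.0001,0.0003,0,-1,0,0,0,0.0001,0.0003,0,-1,0,0,0,0.0001,0.0003,0,-1,0,0,0,0.0001,0.0003,0,-1,0,0,0,0.0001,0.0003,0,-1,0,0,0,0.0001,0.0003,0]

```text
clock: 14.35
ee_pos: [0.575, -0.144, 0.0607]
tcp_rot: [[0.895, -0.446, 0.0], [-0.446, -0.895, -0.001], [0.0, 0.001, -1.0]]
wrist_force: [-27.8, -7.5, 21.4]
opening: 0.0589
grasp_force: 68.2
```

```bash
python3 - <<'E'
from h import *
from plant import arm,hand_in
s=arm.read_state();a=np.radians(-26.45);M=np.array([[np.cos(a),np.sin(a)],[-np.sin(a),np.cos(a)]])
t=M@s["tcp_rot"][:2,2];F=M@s["wrist_force"][:2]
print(s["ee_pos"],t,F,s["wrist_force"][2],s["torque"][2])
if abs(t).max()<.003 and F.max()<-12: print(hand_in())
E
```

```text
[ 0.57496331 -0.14395668  0.06066906] [ 0.00031886 -0.00056874] [-21.52612889 -19.06806643] 21.371486219232942 -0.19034755364284625
the job is handed in; nothing more can be done
None
```

The rack is on the reader deck, still gripped and pressed into the corner at about 20 N against each fence and level to within 0.05°; the job was handed in at about 14.4 s and no verdict came back.

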